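# Reset the tripped glass grinder

## Task

The wet glass grinder on the leaded-light bench has jammed and its overload cut-out has tripped. First rock its power switch to off by pressing down the half that stands up, then reach a fingertip into the round well behind it and press the sunken reset button fully home, so that it stays in. Leave the switch off, and leave the glass on the grid, the spare bit on the console, the flux tin and the pliers where they lie: nothing is to be picked up.

Things in the scene. Friction and masses are not known exactly. Their poses are not given: they have to be found in the camera images.
- grinder: Wet glass grinder, grey plastic, fixed on the bench, 260 mm (x) by 360 mm (y) by 120 mm high. Origin: centre of its underside; x from its front (robot's side) to its back, y to its left, z up; turned up to 0.35 rad. Its right strip (y -180 to -60 mm) is the control console, deck 120 mm above the bench; on the strip's middle line y = -120 mm lie the switch (pivot x = -62 mm) and the well (x = +50 mm).
- grinding_bit (a point): Top centre of the spindle with its brass bit, 19 mm across, 130 mm above the bench, at x 0, y +60 mm of the grinder, in the water tray (y -60 to +180 mm) with a white grid 105 mm above the bench. A clear splash guard, top 151 mm above the bench, stands along the tray's back edge and the rear of its left edge.
- well_mouth (a point): Centre of the mouth of the reset well, on its axis, level with the console deck (120 mm above the bench). The well is a plain round hole, 50 mm across and 26 mm deep, upright. The reset button stands on its floor.
- button_face (a point): Centre of the top face of the reset button (it moves with the button): a white upright cylinder 26 mm across in the middle of the well, its face about 14 mm below the deck while tripped, 20 mm below it when home.
- reset_button (a joint): Travel of the reset button in m: about 0 tripped (popped up), 0.006 fully home against its stop. It moves down at about 5 N and stays where it is left; it does not spring back.
- power_switch (a joint): Tilt of the white rocker switch in rad: about -0.2 on (as found, near half raised, its end about 141 mm above the bench), +0.2 fully off (near half level, its face 130 mm above the bench). It turns about an axis along the grinder's y, needs about 3 to 4 N near the end of the raised half, stays where it is left, and has a stop at each end.
- switch_near_half (a point): Point on the top face of the rocker's near half (towards the grinder's front, with a short black bar), in mid width, 20 mm from the pivot line; moves with the rocker. The rocker is 56 mm long along the grinder's x and 34 mm wide; its two flat halves form a shallow V. Its black bezel is 70 by 44 mm, 4 mm above the deck.
- glass_piece: Green glass offcut 40 by 64 by 4 mm, loose on the tray's grid between the bit and the front. Origin: centre of its underside. Leave it alone.
- spare_bit: Spare brass grinding bit, 19 mm across and 24 mm high, standing loose on the console deck behind the well. Origin: centre of its underside. Leave it alone.
- flux_tin: Round aluminium flux tin, 67 mm across and 30 mm high, loose on the bench at the robot's right. Origin: centre of its underside. Leave it alone.
- pliers: Grozing pliers, about 160 mm long, 50 mm wide and 13 mm thick, lying loose on the bench at the robot's right. Origin on the bench, 10 mm behind the rivet; x towards the jaws. Leave them alone.

How it is judged:
By the outcome, as a careful person would: the job done as asked, in the order asked, and still so for the second after the job is handed in, with the robot touching nothing.
It also fails if it takes over 45 s, if anything falls off the work surface, if the arm or the gripper's body presses on something with over 40 N, if the wrist force passes 120 N, or if a joint passes its speed limit or range.

## Robot

A 7-joint arm with a two-finger parallel gripper is mounted at the origin on the work surface. World frame = base frame: x ahead of the robot, y to its left, z up, the work surface at z = 0. Lengths are in m, angles in rad, forces in N, time in s.
With the tool pointing down it reaches from about 0.4 to 0.875 m from the base axis. Payload 19.3 kg.
Tool frame: the origin (TCP) lies midway between the tips of the shut fingers; the grasp point (between the pads) lies 19 mm behind it; z points along the fingers, y is the line along which they close (so a half turn about z gives the same grasp; the last joint's range is limited). The gripper opens to 85 mm and grips with 20 to 120 N. Pads are 22 mm wide; open, the fingers measure 114 mm over their backs; the gripper's body (76 mm by 85 mm) begins 54 mm behind the grasp point. The pads swing forward as they close: fully open they stand 13 mm farther back than shut.
Start: joints at [1.189, 0.521, -0.036, 1.599, 0.021, 1.021, -0.113], TCP at [0.192, -0.595, 0.231] pointing down, gripper open.
Joint ranges: [-2.91, 2.91], [-0.3, 2.13], [-1.5, 1.42], [0.17, 2.43], [-1.26, 4.41], [0.16, 1.93], [-2.52, 2.52]. Speed limits (rad/s): [1.89, 1.89, 2.39, 2.39, 3.01, 3.01, 3.01].

## Interface

Orientations are given as a unit quaternion [x, y, z, w].
In Python, from station import manip gives the robot as it stands.
- The arm moves only by the shell command python3 -m crank 'ROWS' [FORCE]. ROWS is JSON, a list of rows, each a list of 3 entries, a list of its own where there are three numbers: the shift along the tool's x, y, z normalised to -1 to 1, where 1 is 0.4 m, then the turn, a rotation vector about the tool's x, y, z normalised to -1 to 1, where 1 is pi rad, then the closure, from -1 (fully open) to 1 (shut), so that 0 is half open. A call has 1 to 8 rows; each row is the pose to reach, as a shift and turn from the pose commanded when the call began, along the tool's axes at that moment, turning the shorter way round; what a row does not reach only later rows make up. A row lasts 1/10 s, in which the tool goes at most 50 mm and 8.59 degrees, less where a joint would pass 70% of its speed; a pose out of reach is approached as far as the arm can. A call with a number of a shift or a turn outside -1 to 1 is refused whole. A call with a gripper value outside its range is refused whole. The fingers move at their own pace and stop on an object; FORCE is the grip in N (left out, the last holds). Time passes only in rows, so rows that repeat a pose let the fingers close. It gives the time, the measured TCP pose, the force, the opening and the grip force at its end, in the units of the state.
- manip.sense(): the state, without advancing time (a new reading comes with each control period).
- manip.capture(name): name is "scene" or "side" or "wrist"; returns the picture (400x640x3 uint8, red, green, blue); there is no depth.
- manip.camera_info(name): a dict with "K" (3x3 intrinsics, pixels), "k1" (the pictures are not rectified: a ray, as slopes to the right and down, at radius r is drawn at 1 + k1 r^2 times it, then the intrinsics apply), "extrinsics" (4x4, takes a point from camera to world coordinates). Camera axes: x right, y up, looking along -z (the intrinsics and any distortion apply to the point x, -y, -z); pixel columns grow to the right and rows downward; lengths in m; the calibration is good to about 2 mm. A picture is of the moment at which its call begins: read the wrist's pose just before it. camera_info takes no time and is no camera call; for the wrist camera it gives the pose at the moment of the call.
- manip.hand_in(): hands the job in; it is judged then, once.
The state is a dict: "time": time; "joint_positions": joint angles; "qd": joint speeds; "effort": joint torques, N m; "eef_pos": TCP position; "tool_rot": TCP orientation; "force": force on the tool from outside, world axes, zero at the start; "ft_torque": the same for the moment, N m; "width": finger opening in m; "finger_force": force on a finger pad.
Only numpy, scipy, OpenCV 4.12 (cv2) and the standard library are available. Lean on these libraries where they do the work, as an engineer would, in place of code of your own. Each camera call takes 0.05 s, during which the arm holds its last target. There are 200 camera calls.

## Working session

There is one attempt and no reset: what is moved stays moved. The work goes in short steps, Python scripts to look and compute and a shell command to move; the robot and the scene stay as the last step left them, time stands still between calls to the robot, and variables do not carry over. Pictures are saved under pics/ and viewed, at most 10 in all, crops included, and the job is handed in when it is done.

```bash
mkdir -p pics; python3 - <<'E'
from station import manip
import cv2,numpy as np
s=manip.sense();print({k:np.round(v,3).tolist() for k,v in s.items()})
for n in("scene","side","wrist"):
    c=manip.camera_info(n);print(n,np.round(c["K"],1).tolist(),c["k1"],np.round(c["extrinsics"],3).tolist())
    cv2.imwrite(f"pics/{n}0.png",manip.capture(n)[:,:,::-1])
E
```

```text
{'time': 0.0, 'joint_positions': [1.189, 0.522, -0.036, 1.6, 0.021, 1.021, -0.113], 'qd': [0.0, -0.0, -0.001, -0.0, 0.001, 0.001, -0.001], 'effort': [-0.0, -92.711, 1.98, -36.993, 0.018, 0.008, -0.0], 'eef_pos': [0.192, -0.595, 0.231], 'tool_rot': [0.988, 0.155, -0.0, -0.001], 'force': [-0.488, 0.23, -1.002], 'ft_torque': [-0.01, -0.031, -0.026], 'finger_force': 0.0, 'width': 0.085}
scene [[421.8, 0.0, 319.8], [0.0, 421.8, 206.9], [0.0, 0.0, 1.0]] -0.07252092076127793 [[-0.859, -0.406, 0.312, 0.899], [0.512, -0.661, 0.549, 0.515], [-0.016, 0.632, 0.775, 0.955], [0.0, 0.0, 0.0, 1.0]]
side [[418.9, 0.0, 321.9], [0.0, 418.9, 198.4], [0.0, 0.0, 1.0]] 0.005760918946491653 [[0.987, 0.083, -0.135, 0.433], [-0.158, 0.569, -0.807, -0.922], [0.01, 0.818, 0.575, 0.711], [0.0, 0.0, 0.0, 1.0]]
wrist [[332.1, 0.0, 322.6], [0.0, 332.1, 203.1], [0.0, 0.0, 1.0]] -0.06376813618899965 [[0.307, 0.9, 0.309, 0.271], [-0.952, 0.291, 0.099, -0.571], [-0.0, -0.324, 0.946, 0.372], [0.0, 0.0, 0.0, 1.0]]
```

View pics/scene0.png

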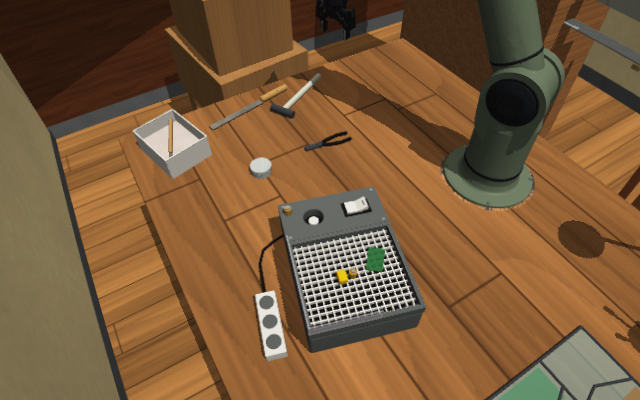

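View pics/side0.png

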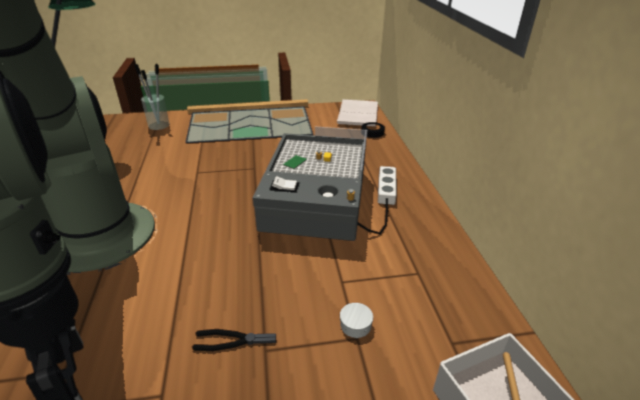

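Scene: switch at about (356,206), well at (313,217), spare bit at (287,210). Side: switch at (285,184), well at (328,191), spare bit at (351,196).

```bash
cat > h.py <<'E'
import numpy as np,cv2
from station import manip
def ray(n,uv,c=None):
    c=c or manip.camera_info(n);K=np.array(c["K"]);E=np.array(c["extrinsics"])
    p=cv2.undistortPoints(np.array([[uv]],float),K,np.array([c["k1"],0,0,0.]))[0,0]
    return E[:3,3],E[:3,:3]@np.array([p[0],-p[1],-1])
def onz(n,uv,z,c=None):
    o,d=ray(n,uv,c);return o+d*(z-o[2])/d[2]
def tri(a,b):
    A=np.zeros((3,3));B=np.zeros(3);R=[ray(*a),ray(*b)]
    for o,d in R:
        d=d/np.linalg.norm(d);P=np.eye(3)-np.outer(d,d);A+=P;B+=P@o
    return np.linalg.solve(A,B)
E
python3 - <<'E'
import cv2,numpy as np
from h import *
a=cv2.imread("pics/scene0.png")[180:250,270:390];b=cv2.imread("pics/side0.png")[160:230,250:370]
cv2.imwrite("pics/z.png",np.vstack([cv2.resize(i,None,fx=5,fy=4.2857,interpolation=cv2.INTER_CUBIC) if 0 else cv2.resize(i,None,fx=4.2,fy=4.2,interpolation=cv2.INTER_CUBIC) for i in(a,b)]))
for n,w,s in(("scene",(313,217),(356,206)),("side",(328,191),(285,184))):
    print(n,onz(n,w,.12),onz(n,s,.13))
E
```

```text
scene [ 0.59405635 -0.05663327  0.12      ] [ 0.48750674 -0.02335668  0.13      ]
side [ 0.59239056 -0.06321202  0.12      ] [ 0.48726872 -0.03090266  0.13      ]
```

View pics/z.png

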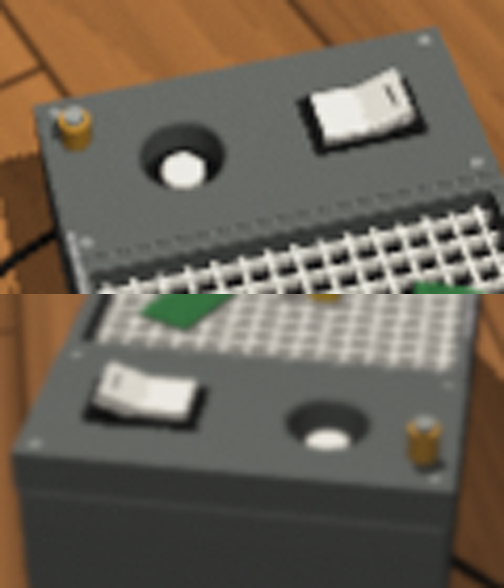

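Both views agree within a few mm (well near (0.593,-0.060), yaw about -0.30). I'll refine this with the wrist camera from a view pose above the console.

```bash
python3 -m crank '[[[0.54,-0.58,-0.17],[0,0,0.194],1],[[0.54,-0.58,-0.17],[0,0,0.194],1],[[0.54,-0.58,-0.17],[0,0,0.194],1],[[0.54,-0.58,-0.17],[0,0,0.194],1],[[0.54,-0.58,-0.17],[0,0,0.194],1],[[0.54,-0.58,-0.17],[0,0,0.194],1],[[0.54,-0.58,-0.17],[0,0,0.194],1],[[0.54,-0.58,-0.17],[0,0,0.194],1]]' 40
cat >> h.py <<'E'
from scipy.spatial.transform import Rotation as Ro
def togo(p,yaw):
    s=manip.sense();R=Ro.from_quat(s["tool_rot"])
    T=Ro.from_matrix(np.array([[np.cos(yaw),np.sin(yaw),0],[np.sin(yaw),-np.cos(yaw),0],[0,0,-1]]))
    print("pos",np.round(s["eef_pos"],4),"t",s["time"],"force",np.round(s["force"],2),"shift",np.round(R.inv().apply(np.array(p)-s["eef_pos"])/.4,4),"turn",np.round((R.inv()*T).as_rotvec()/np.pi,4))
E
python3 -c "
from h import *
togo([.46,-.02,.30],-.3)"
```

```text
time: 0.95
eef_pos: [0.3282, -0.3046, 0.3003]
tool_rot: [0.989, -0.146, 0.001, -0.0]
force: [0.2, -0.9, -0.2]
width: -0.0001
finger_force: 0.0
pos [ 0.3282 -0.3046  0.3003] t 0.95 force [ 0.18 -0.88 -0.18] shift [ 0.1105 -0.7763  0.0011] turn [-0.0001 -0.0005  0.0024]
```

```bash
python3 -m crank '[[[0.11,-0.776,0],[0,0,0],1],[[0.11,-0.776,0],[0,0,0],1],[[0.11,-0.776,0],[0,0,0],1],[[0.11,-0.776,0],[0,0,0],1],[[0.11,-0.776,0],[0,0,0],1],[[0.11,-0.776,0],[0,0,0],1],[[0.11,-0.776,0],[0,0,0],1],[[0.11,-0.776,0],[0,0,0],1]]'
python3 - <<'E'
from h import *
togo([.46,-.02,.30],-.3)
c=manip.camera_info("wrist");print(repr(c["extrinsics"]))
im=manip.capture("wrist");cv2.imwrite("pics/w1.png",im[:,:,::-1])
import pickle;pickle.dump(c,open("c1.pkl","wb"))
E
```

```text
time: 1.75
eef_pos: [0.4598, -0.0223, 0.2989]
tool_rot: [0.989, -0.147, -0.0, -0.0]
force: [-0.5, -0.2, -0.4]
width: 0.0002
finger_force: 0.0
pos [ 0.4598 -0.0223  0.2989] t 1.75 force [-0.49 -0.2  -0.43] shift [-0.0012 -0.0058 -0.0028] turn [-0.0001  0.0002  0.0017]
array([[-2.89962687e-01,  9.05228608e-01,  3.10616817e-01,
         5.39901212e-01],
       [-9.57037899e-01, -2.74158113e-01, -9.44234571e-02,
        -4.83867604e-02],
       [-3.16694359e-04, -3.24651345e-01,  9.45833708e-01,
         4.40541323e-01],
       [ 0.00000000e+00,  0.00000000e+00,  0.00000000e+00,
         1.00000000e+00]])
```

View pics/w1.png

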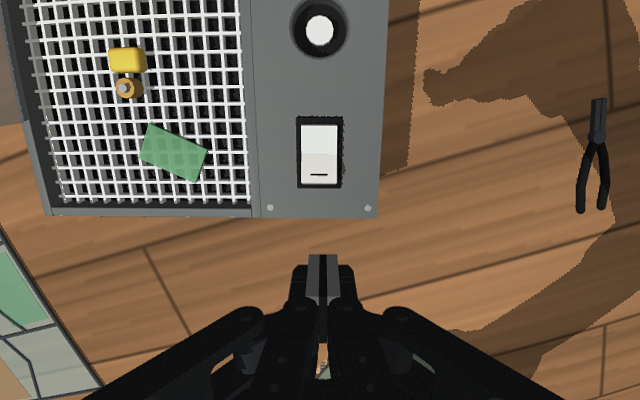

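Wrist view: well at about (320,29), switch bezel spanning (296–344, 116–188), with the barred near half raised toward the robot. I'll fit both from dark masks.

```bash
python3 - <<'E'
from h import *
import pickle
c=pickle.load(open("c1.pkl","rb"));g=cv2.cvtColor(cv2.imread("pics/w1.png"),cv2.COLOR_BGR2GRAY)
def big(roi,thr,inv):
    x0,y0,x1,y1=roi;m=(g[y0:y1,x0:x1]<thr if inv else g[y0:y1,x0:x1]>thr).astype(np.uint8)
    k=max(cv2.findContours(m,cv2.RETR_EXTERNAL,cv2.CHAIN_APPROX_NONE)[0],key=cv2.contourArea);return cv2.convexHull(k)+[x0,y0]
print("deck grey",g[100,280])
k=big((280,0,365,75),75,True);P=np.array([onz("wrist",p[0]+.0,.12,c)[:2] for p in k],np.float32)
(cx,cy),r=cv2.minEnclosingCircle(P);print("well",cx,cy,"dia",2*r,cv2.fitEllipse(P))
k=big((300,8,342,52),170,False);P=np.array([onz("wrist",p[0],.106,c)[:2] for p in k],np.float32)
print("button",cv2.fitEllipse(P))
k=big((285,100,360,205),60,True);P=np.array([onz("wrist",p[0],.124,c)[:2] for p in k],np.float32)
b=cv2.minAreaRect(P);print("bezel",b)
d=np.array([cx,cy])-b[0];print("dist",np.hypot(*d),"yaw",np.arctan2(d[1],d[0]))
E
```

```text
deck grey 114
well 0.591213583946228 -0.060303349047899246 dia 0.050813231617212296 ((0.5911261439323425, -0.060294318944215775), (0.0496336929500103, 0.050265029072761536), 19.42427635192871)
button ((0.5915440917015076, -0.06078749895095825), (0.02444114349782467, 0.024841956794261932), 141.3999786376953)
bezel ((0.48620519042015076, -0.028955824673175812), (0.044902004301548004, 0.06952176988124847), 73.14561462402344)
dist 0.10958754489152217 yaw -0.290102105226723
```

Sizes check out: well 50 mm, bezel 45x70 mm, spacing 110 mm against 112. Next I'll press the switch.

```bash
python3 -c "
from h import *
togo([.466,-.0228,.148],-.293)"
python3 -m crank '[[[0.015,0,0.2],[0,0,0],1],[[0.015,0.005,0.37],[0,0,0],1],[[0.015,0.005,0.37],[0,0,0],1],[[0.015,0.005,0.37],[0,0,0],1],[[0.015,0.005,0.37],[0,0,0],1],[[0.015,0.005,0.37],[0,0,0],1]]'
python3 -c "
from h import *
togo([.466,-.0228,.129],-.293)"
```

```text
pos [ 0.4592 -0.024   0.2989] t 1.8 force [-0.2  -0.71 -1.11] shift [ 0.0156 -0.008   0.3772] turn [ 0.0001  0.0003 -0.0012]
time: 2.4
eef_pos: [0.4655, -0.0282, 0.1536]
tool_rot: [0.989, -0.149, 0.001, -0.0]
force: [0.3, 0.3, 0.1]
width: 0.0001
finger_force: 0.0
pos [ 0.4655 -0.0282  0.1536] t 2.4 force [0.34 0.27 0.05] shift [-0.0029 -0.0133  0.0616] turn [-0.0002 -0.0009 -0.0018]
```

```bash
python3 -m crank '[[[-0.003,-0.013,0.01],[0,0,0],1],[[-0.003,-0.013,0.02],[0,0,0],1],[[-0.003,-0.013,0.03],[0,0,0],1],[[-0.003,-0.013,0.04],[0,0,0],1],[[-0.003,-0.013,0.05],[0,0,0],1],[[-0.003,-0.013,0.058],[0,0,0],1],[[-0.003,-0.013,0.058],[0,0,0],1]]'
python3 -c "
from h import *
togo([.466,-.0228,.129],-.293)"
```

```text
time: 3.1
eef_pos: [0.4646, -0.0222, 0.1293]
tool_rot: [0.989, -0.148, -0.0, 0.0]
force: [-16.8, 1.8, 47.3]
width: 0.0003
finger_force: 23.6
pos [ 0.4646 -0.0222  0.1293] t 3.1 force [-16.8    1.8   47.35] shift [0.0038 0.0004 0.0007] turn [ 0.0002  0.     -0.0015]
```

The tip is at 0.129 and the force has risen sharply, so the switch is on its stop. I'll lift and check.

```bash
python3 -m crank '[[[0,0,-0.02],[0,0,0],1],[[0,0,-0.15],[0,0,0],1],[[-0.02,0,-0.3],[0,0,0],1],[[-0.02,0,-0.42],[0,0,0],1],[[-0.02,0,-0.42],[0,0,0],1],[[-0.02,0,-0.42],[0,0,0],1]]'
python3 - <<'E'
from h import *
import pickle
togo([.5914,-.0605,.15],-.293)
s=cv2.resize(manip.capture("side")[160:230,250:370,::-1],None,fx=4,fy=4,interpolation=cv2.INTER_CUBIC)
c=manip.camera_info("wrist");w=manip.capture("wrist")[:,:,::-1];cv2.imwrite("pics/w2.png",w);pickle.dump(c,open("c2.pkl","wb"))
w=cv2.resize(w[0:210,240:400],None,fx=2,fy=2);o=np.zeros((420,800,3),np.uint8);o[:280,:480]=s;o[:,480:]=w
cv2.imwrite("pics/sw.png",o)
E
```

```text
time: 3.7
eef_pos: [0.458, -0.0201, 0.2977]
tool_rot: [0.989, -0.149, 0.002, -0.0]
force: [0.6, -0.9, -1.0]
width: -0.0001
finger_force: 0.0
pos [ 0.458  -0.0201  0.2977] t 3.7 force [ 0.61 -0.91 -0.99] shift [ 0.347  -0.0012  0.3705] turn [-0.0003 -0.0012 -0.0016]
```

View pics/sw.png

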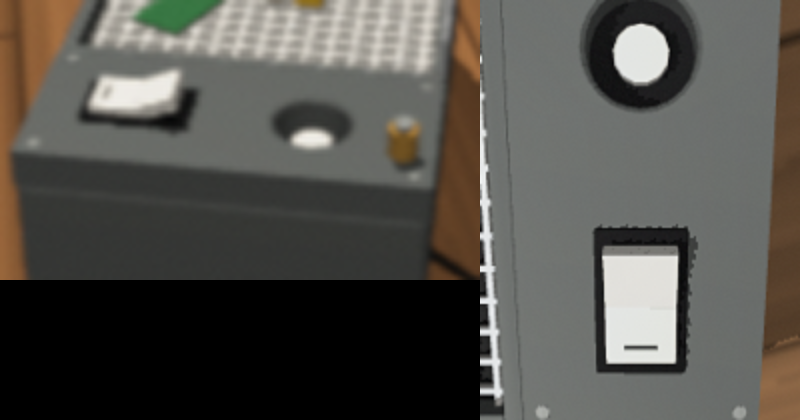

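The near half now lies level and the far half stands up, so the switch is off. The well at its crop position (641,53) is unobstructed. Moving over it next.

```bash
python3 -m crank '[[[0.347,-0.001,0],[0,0,0],1],[[0.347,-0.001,0],[0,0,0],1],[[0.347,-0.001,0.1],[0,0,0],1],[[0.347,-0.001,0.25],[0,0,0],1],[[0.347,-0.001,0.37],[0,0,0],1],[[0.347,-0.001,0.37],[0,0,0],1],[[0.347,-0.001,0.37],[0,0,0],1],[[0.347,-0.001,0.37],[0,0,0],1]]'
python3 -m crank '[[[0,0,0],[0,0,0],1],[[0,0,0],[0,0,0],1]]'
python3 - <<'E'
from h import *
togo([.5914,-.0605,.10],-.293)
cv2.imwrite("pics/w3.png",manip.capture("wrist")[:,:,::-1])
E
```

```text
time: 4.6
eef_pos: [0.5907, -0.0602, 0.1496]
tool_rot: [0.989, -0.148, 0.001, -0.0]
force: [-0.9, 0.7, -0.1]
width: -0.0
finger_force: 0.0
time: 4.8
eef_pos: [0.5908, -0.0604, 0.15]
tool_rot: [0.989, -0.148, 0.001, -0.0]
force: [-0.7, 0.6, -0.2]
width: 0.0002
finger_force: 0.0
pos [ 0.5908 -0.0604  0.15  ] t 4.8 force [-0.71  0.57 -0.21] shift [ 0.0012 -0.0002  0.1249] turn [-0.0002 -0.0009 -0.0015]
```

View pics/w3.png

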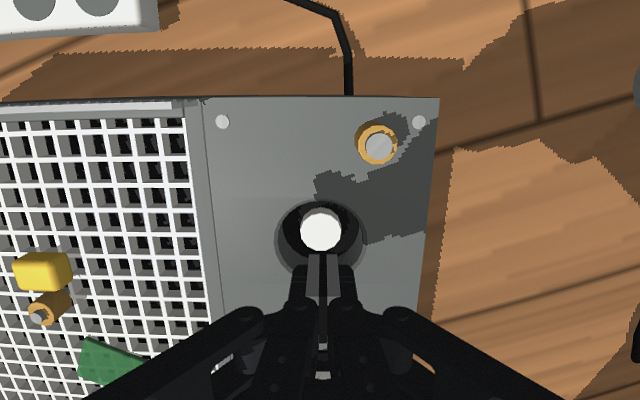

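The tip is centred over the well laterally, with its column at 321 on the button's 321. The spare bit at (377,145) is well ahead of it. I'll descend gently and check the force.

```bash
python3 -m crank '[[[0.001,0,0.03],[0,0,0],1],[[0.001,0,0.06],[0,0,0],1],[[0.001,0,0.085],[0,0,0],1],[[0.001,0,0.1],[0,0,0],1],[[0.001,0,0.1],[0,0,0],1]]'
python3 -m crank '[[[0,0,0.006],[0,0,0],1],[[0,0,0.012],[0,0,0],1],[[0,0,0.018],[0,0,0],1],[[0,0,0.022],[0,0,0],1],[[0,0,0.022],[0,0,0],1]]'
```

```text
time: 5.35
eef_pos: [0.5898, -0.0603, 0.1068]
tool_rot: [0.989, -0.148, -0.001, 0.0]
force: [0.6, 0.8, -0.7]
width: 0.0004
finger_force: 0.0
time: 5.85
eef_pos: [0.5906, -0.0604, 0.1]
tool_rot: [0.989, -0.148, 0.0, -0.0]
force: [-3.7, 0.7, 10.6]
width: 0.0004
finger_force: 5.9
```

```bash
python3 -m crank '[[[0,0,0.001],[0,0,0],1],[[0,0,0.002],[0,0,0],1],[[0,0,0.002],[0,0,0],1]]'
```

```text
time: 6.15
eef_pos: [0.5906, -0.0604, 0.0999]
tool_rot: [0.989, -0.148, 0.001, 0.0]
force: [-8.8, 0.4, 23.8]
width: 0.0001
finger_force: 12.3
```

The tip hardly moved while the force rose, and it sits at 0.0999, so the button is against its stop. Retreating straight up.

```bash
python3 -m crank '[[[0,0,-0.03],[0,0,0],1],[[0,0,-0.1],[0,0,0],1],[[0,0,-0.2],[0,0,0],1],[[-0.1,0,-0.35],[0,0,0],1],[[-0.33,0,-0.5],[0,0,0],1],[[-0.33,0,-0.5],[0,0,0],1],[[-0.33,0,-0.5],[0,0,0],1],[[-0.33,0,-0.5],[0,0,0],1]]'
python3 - <<'E'
from h import *
togo([.46,-.02,.3],-.293)
s=cv2.resize(manip.capture("side")[160:230,250:370,::-1],None,fx=4,fy=4,interpolation=cv2.INTER_CUBIC)
c=manip.camera_info("wrist");w=manip.capture("wrist")[:,:,::-1];g=cv2.cvtColor(w,cv2.COLOR_BGR2GRAY)
m=(g[0:75,290:350]>170).astype(np.uint8);k=max(cv2.findContours(m,cv2.RETR_EXTERNAL,cv2.CHAIN_APPROX_NONE)[0],key=cv2.contourArea)+[290,0]
for z in(.106,.1):print(z,cv2.fitEllipse(np.array([onz("wrist",p[0],z,c)[:2] for p in k],np.float32)))
o=np.zeros((420,800,3),np.uint8);o[:280,:480]=s;o[:,480:]=cv2.resize(w[0:210,240:400],None,fx=2,fy=2)
cv2.imwrite("pics/end.png",o)
E
```

```text
time: 6.95
eef_pos: [0.463, -0.021, 0.3016]
tool_rot: [0.989, -0.148, 0.002, 0.0]
force: [0.5, -0.1, -0.3]
width: 0.0001
finger_force: 0.0
pos [ 0.463  -0.021   0.3016] t 6.95 force [ 0.55 -0.06 -0.35] shift [-0.0078 -0.0001  0.004 ] turn [-0.0002 -0.0015 -0.0012]
0.106 ((0.5908648371696472, -0.06049308925867081), (0.023599324747920036, 0.023820584639906883), 165.52853393554688)
0.1 ((0.5917103290557861, -0.060722716152668), (0.024020442739129066, 0.02424565516412258), 165.530029296875)
```

View pics/end.png

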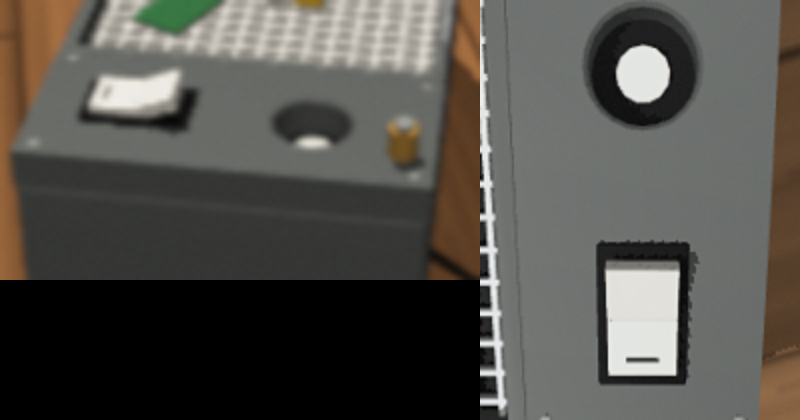

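The side view shows the button sunk deeper (less white at (312,143)), the switch still off and the spare bit where it was.

```bash
python3 -c "
from station import manip
print(manip.hand_in())"
```

```text
the job is handed in; nothing more can be done
None
```

The switch was rocked to off first, then the reset button was pressed to its stop; the last pictures show both still so with the arm clear, and I touched nothing else, and the job is handed in (the switch press peaked at about 50 N at the wrist, through the fingertips).

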